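# Upend a bar sensor in a tip-up cradle and stand it on the reference plate

## Task

The bar sensor has to stand on end on the aluminium reference plate for its tilt test, and it is to be turned upright in the tip-up cradle: lay it in the flat cradle with its foot towards the upright foot plate and its connector pointing away, let go, then push the cradle's crossbar over until the cradle is fully upright. Then take the sensor by its upper end and stand it upright, connector up, wholly on the plate with its sides square to the plate's sides, and let go. Do not drop the sensor, do not hold it while the cradle turns, and leave the other things on the bench alone.

Things in the scene. Friction and masses are not known exactly. Their poses are not given: they have to be found in the camera images.
- sensor_mid (a point): Centre of the bar sensor's housing: loose yellow bar, 120 mm long, 30 x 30 mm in section, about 0.25 kg, lying on the bench at the start. x runs along the bar to the connector, a steel stub 14 mm in diameter, 14 mm long, centred on that end (134 mm overall); y and z are square to the sides. A black band circles the housing near the other end, the foot.
- sensor_foot (a point): Centre of the sensor's flat foot end, 60 mm from sensor_mid on the side away from the connector; same axes.
- tipper (a joint): Angle of the cradle's hinged L-shaped part, rad: 0 flat (trough level, lever upright), 1.57 fully upright (trough upright, lever flat); stops at both ends. No spring, light damping. Loaded, it passes its balance point at about 1.25 rad and sinks the rest by itself, then stays. 2 to 4 N at the crossbar turns it.
- cradle_hinge (a point): Middle of the cradle's hinge line, 22 mm above the bench. The cradle is fixed on a steel base 6 mm thick, 70 mm wide, from 75 mm behind to 35 mm ahead of the hinge. Axes stay with the base: x level, along the flat trough away from the foot plate; y along the hinge; z up. In tipping the trough's free end rises to stand over the hinge; the lever swings down to -x.
- tipper_seat (a point): Where sensor_mid belongs when the sensor lies in the cradle (then 6 mm short of the foot plate; it may also touch it). Turns with the cradle: x along the trough, away from the foot plate, and the sensor's x goes the same way; y across; z out of the trough floor. The floor is 15 mm below this point (22 mm above the bench when flat).
- tipper_floor (a point): Point on the middle of the trough floor 18 mm from the foot plate, same axes as tipper_seat. The floor is a rail 24 mm wide (narrower than the sensor), 100 mm long from the foot plate. Side cheeks stand only along its first 36 mm, 36 mm apart, 16 mm high, then flaring out to 26 mm high. At the sensor's middle both sides are free for fingers.
- tipper_bar (a point): Middle of the cradle's crossbar, a black round bar 12 mm in diameter and 72 mm long, parallel to the hinge, at the end of a lever 16 mm wide. It lies 112 mm above the hinge and 4 mm to -x of it when the cradle is flat, and turns with the cradle (112 mm to -x of the hinge and 4 mm below it when upright). Push it from the trough side.
- plate_top (a point): Centre of the top face of the fixed aluminium reference plate, 120 x 120 mm and 12 mm thick; x and y run square to its sides, z up.
- short_sensor: Bystander: loose short sensor housing, 50 x 70 x 26 mm with two stubs on top, 39 mm high in all; origin in the middle of its underside.
- screwdriver: Bystander: loose screwdriver lying on the bench, about 200 mm long along its x axis.
- scanner: Bystander: loose black hand scanner lying on the bench, about 120 x 62 x 36 mm; origin under its middle.
Not all that is in view belongs to the job. Leave any green look-alike of the part that bears sensor_mid alone.

How it is judged:
By the outcome, as a careful person would: the job done as asked, in the order asked, and still so for the second after the job is handed in, with the robot touching nothing.
It also fails if it takes over 72 s, if anything falls off the work surface, if the arm or the gripper's body presses on something with over 40 N, if the wrist force passes 120 N, or if a joint passes its speed limit or range.

## Robot

A 7-joint arm with a two-finger parallel gripper is mounted at the origin on the work surface. World frame = base frame: x ahead of the robot, y to its left, z up, the work surface at z = 0. Lengths are in m, angles in rad, forces in N, time in s.
With the tool pointing down it reaches from about 0.425 to 0.925 m from the base axis. Payload 6.8 kg.
Tool frame: the origin (TCP) lies at the very end of the fingers, on their centre line; the grasp point (between the pads) lies 19 mm behind it; z points along the fingers, y is the line along which they close (so a half turn about z gives the same grasp; the last joint's range is limited). The gripper opens to 85 mm and grips with 20 to 120 N. Pads are 22 mm wide; open, the fingers measure 114 mm over their backs; the gripper's body (76 mm by 85 mm) begins 54 mm behind the grasp point. The pads swing forward as they close: fully open they stand 13 mm farther back than shut.
Start: joints at [1.236, 0.477, 0.022, 1.555, -0.011, 1.109, -0.083], TCP at [0.152, -0.658, 0.231] pointing down, gripper open.
Joint ranges: [-2.96, 2.96], [-0.34, 2.1], [-1.41, 1.46], [0.24, 2.44], [-1.37, 4.51], [0.17, 1.92], [-2.96, 2.96]. Speed limits (rad/s): [2.39, 2.39, 3.14, 3.14, 3.14, 3.14, 3.14].

## Interface

Orientations are given as a unit quaternion [w, x, y, z].
In Python, from station import get_obs, read_camera, hand_in gives the robot as it stands.
- The arm moves only by the tool arm_command, never from a script. Its argument "commands" is one flat list of numbers, 7 for each row, row after row: the shift along the tool's x, y, z in m, then the turn, a rotation vector about the tool's x, y, z in degrees, then the opening, from 0 (shut) to 1 (fully open). In form: [tx, ty, tz, rx, ry, rz, fingers, tx, ty, tz, rx, ry, rz, fingers, ...]. A call has 1 to 8 rows; each row is the pose to reach, as a shift and turn from the pose commanded when the call began, along the tool's axes at that moment; what a row does not reach only later rows make up. A row lasts 1/10 s, in which the tool goes at most 50 mm and 8.59 degrees, less where a joint would pass 70% of its speed; a pose out of reach is approached as far as the arm can. A call with a gripper value outside its range is refused whole. The fingers move at their own pace and stop on an object; "force" is the grip in N (left out, the last holds). Time passes only in rows, so rows that repeat a pose let the fingers close. It gives the time, the measured TCP pose, the force, the opening and the grip force at its end, in the units of the state.
- get_obs(): the state, without advancing time (a new reading comes with each control period).
- read_camera(name): name is "scene" or "top" or "wrist"; returns a dict with "img" (384x512x3 uint8, red, green, blue), "camera_matrix" (3x3 intrinsics, pixels), "pose" (4x4, takes a point from camera to world coordinates). Camera axes: x right, y down, z forward; pixel columns grow to the right and rows downward; lengths in m; the calibration is good to about 2 mm. A picture is of the moment at which its call begins. There is no depth.
- hand_in(): hands the job in; it is judged then, once.
The state is a dict: "t": time; "q": joint angles; "joint_vel": joint speeds; "joint_torque": joint torques, N m; "eef_pos": TCP position; "tool_rot": TCP orientation; "contact_force": force on the tool from outside, world axes, zero at the start; "torque": the same for the moment, N m; "gripper_width": opening from 0.0 (shut) to 1.0 (fully open); "grasp_force": force on a finger pad.
Only numpy, scipy, OpenCV 4.12 (cv2) and the standard library are available. Lean on these libraries where they do the work, as an engineer would, in place of code of your own. Each camera call takes 0.05 s, during which the arm holds its last target. There are 200 camera calls.

## Working session

There is one attempt and no reset: what is moved stays moved. The work goes in short steps, Python scripts to look and compute and a tool call to move; the robot and the scene stay as the last step left them, time stands still between calls to the robot, and variables do not carry over. Pictures are saved under pics/ and viewed, at most 12 in all, crops included, and the job is handed in when it is done.

Besides the shell and the picture viewer there is one more tool, called as name(argument=value, ...) on one line, values as JSON. arm_command: Moves the arm, as the interface text tells. Its arguments: {"type":"object","properties":{"commands":{"type":"array","items":{"type":"number"}},"force":{"type":"number"}},"required":["commands"]}

```bash
mkdir -p pics; ls; python3 - <<'E'
from station import *
import cv2,numpy as np
o=get_obs();print(o['eef_pos'],o['tool_rot'],o['gripper_width'])
for n in('scene','top'):
    c=read_camera(n);cv2.imwrite(f'pics/{n}0.png',c['img'][:,:,::-1]);np.savez(f'pics/{n}0.npz',**c)
    print(n,c['camera_matrix'].round(1).tolist(),c['pose'].round(3).tolist())
E
```

```text
pics
[ 0.15162062 -0.65712926  0.23030568] [-9.10125938e-04  9.93575420e-01  1.13168123e-01 -1.80841767e-04] 0.9982318077430622
scene [[403.2, 0.0, 251.4], [0.0, 403.2, 194.6], [0.0, 0.0, 1.0]] [[-0.78, 0.531, -0.331, 0.905], [0.625, 0.654, -0.426, 0.359], [-0.009, -0.539, -0.842, 0.994], [0.0, 0.0, 0.0, 1.0]]
top [[381.9, 0.0, 256.5], [0.0, 381.9, 195.0], [0.0, 0.0, 1.0]] [[-0.029, -0.994, 0.109, 0.411], [-1.0, 0.03, 0.007, -0.097], [-0.01, -0.109, -0.994, 1.316], [0.0, 0.0, 0.0, 1.0]]
```

```bash
python3 - <<'E'
import cv2
for n in('scene','top'):
    i=cv2.imread(f'pics/{n}0.png');cv2.imwrite(f'pics/{n}0b.png',cv2.resize(i,(800,600),interpolation=cv2.INTER_CUBIC))
E
```

```text
(no output)
```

View pics/scene0b.png

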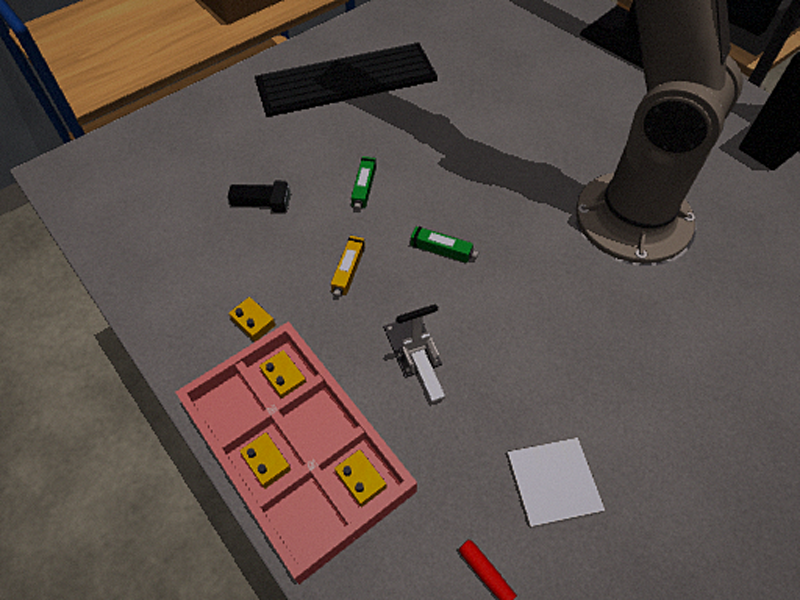

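View pics/top0b.png

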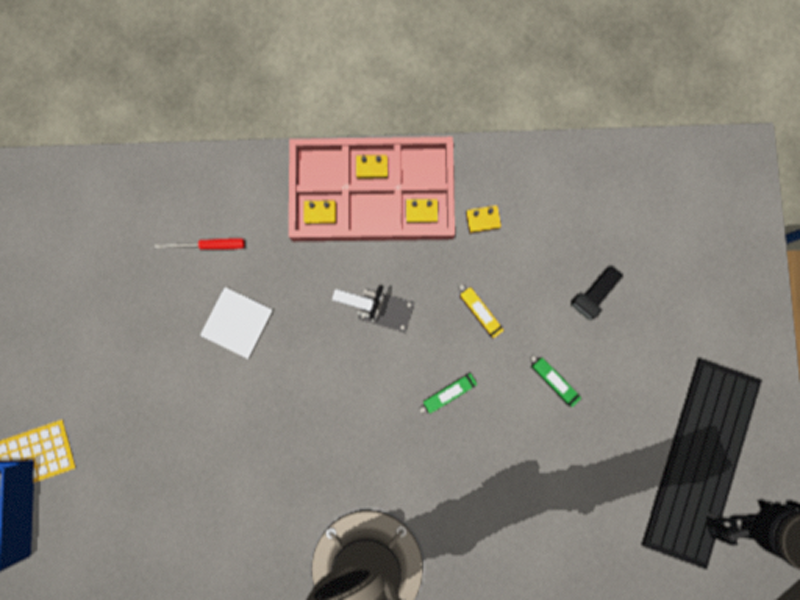

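The scene view shows the yellow bar at about (348,265), connector at (337,292), and the cradle at (420,350). The plate is at (555,482). In the top view the bar is at (481,312), the cradle at (373,305) and the plate at (237,323), all in 800x600 pixels. I'll enlarge these next.

```bash
python3 - <<'E'
import cv2,numpy as np
t=cv2.imread('pics/top0.png')[172:242,125:325];s=cv2.imread('pics/scene0.png')
a=cv2.resize(t,None,fx=4,fy=4,interpolation=cv2.INTER_CUBIC)   # 800x280
b=cv2.resize(s[145:225,205:310],None,fx=4,fy=4,interpolation=cv2.INTER_CUBIC) #420x320
c=cv2.resize(s[185:265,240:335],None,fx=4,fy=4,interpolation=cv2.INTER_CUBIC) #380x320 cradle
cv2.imwrite('pics/crop1.png',np.vstack([a,np.hstack([b,c])]))
E
```

```text
(no output)
```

View pics/crop1.png

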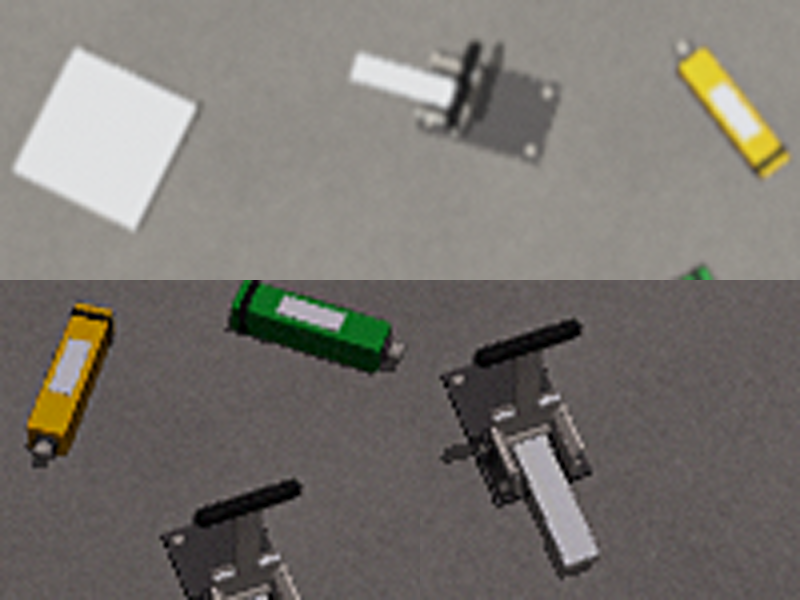

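The crop shows the bar's label-side top face, with foot corners at (788,152)/(763,176) and connector corners at (677,60)/(707,45). The plate corners are (77,47), (200,103), (136,230) and (13,171). The rail's free end is at about (353,66), the crossbar runs (475,43)-(455,125), and the base's rear corners are (560,82) and (538,163).

```bash
cat > h.py <<'E'
import numpy as np,cv2
from scipy.spatial.transform import Rotation as R
def ray(c,uv,z):
    d=c['pose'][:3,:3]@np.linalg.solve(c['camera_matrix'],[*uv,1]);p=c['pose'][:3,3]
    return p+d*(z-p[2])/d[2]
def proj(c,P):
    P=np.atleast_2d(P);q=(P-c['pose'][:3,3])@c['pose'][:3,:3]@c['camera_matrix'].T
    return q[:,:2]/q[:,2:]
def tool(o):
    w,x,y,z=o['tool_rot'];return R.from_quat([x,y,z,w])
def delta(o,p,T):  # shift & rotvec(deg) in tool axes to world pose p,T(Rotation)
    r=tool(o);return r.inv().apply(np.array(p)-o['eef_pos']).round(4),(r.inv()*T).as_rotvec(degrees=True).round(2)
def down(yaw): # tool pointing down, tool y axis at yaw(deg) mod 180
    a=np.radians(yaw);y=np.array([np.cos(a),np.sin(a),0]);z=np.array([0,0,-1.]);return R.from_matrix(np.c_[np.cross(y,z),y,z])
E
python3 - <<'E'
from h import *
t=np.load('pics/top0.npz');s=np.load('pics/scene0.npz')
T=lambda x,y,z:ray(t,(125+(x+.5)/4-.5,172+(y+.5)/4-.5),z)
B=lambda x,y,z:ray(s,(205+(x+.5)/4-.5,145+(y-280+.5)/4-.5),z)
C=lambda x,y,z:ray(s,(240+(x-420+.5)/4-.5,185+(y-280+.5)/4-.5),z)
ang=lambda d:np.degrees(np.arctan2(d[1],d[0])).round(1)
P=[T(*c,.012) for c in((77,47),(200,103),(136,230),(13,171))]
print('plate',np.mean(P,0).round(4),[ang(P[(i+1)%4]-P[i]) for i in range(4)],[np.linalg.norm(P[(i+1)%4]-P[i]).round(4) for i in range(4)])
# scene plate (800px)
Q=[ray(s,((x+.5)*.64-.5,(y+.5)*.64-.5),.012) for x,y in((508,451),(578,438),(604,510),(530,525))]
print('plate scene',np.mean(Q,0).round(4),[ang(Q[(i+1)%4]-Q[i]) for i in range(4)])
for n,F,k in(('top',T,((677,60),(707,45),(788,152),(763,176))),('scene',B,((27,430),(68,442),(112,320),(75,310)))):
    p=[F(*c,.03) for c in k];f=(p[2]+p[3])/2;e=(p[0]+p[1])/2
    print('sensor',n,((e+f)/2).round(4),ang(e-f),np.linalg.norm(e-f).round(3))
print('conn top',T(684,47,.015).round(4),'scene',B(42,455,.015).round(4))
print('rail end top',T(353.5,66.5,.022).round(4),'scene',C(581,561,.022).round(4))
print('rail foot top',((T(456,82,.022)+T(447,108,.022))/2).round(4),'scene',C(533,437,.022).round(4))
for n,F,a,b in(('top',T,(475,43),(454,125)),('scene',C,(480,358),(577,326))):
    a,b=F(*a,.134),F(*b,.134);print('bar',((a+b)/2).round(4),ang(b-a),np.linalg.norm(b-a).round(3))
a,b=T(560,82,.006),T(538,163,.006);print('base rear',((a+b)/2).round(4),ang(b-a))
E
```

```text
plate [0.5278 0.2748 0.012 ] [np.float64(-116.0), np.float64(152.7), np.float64(63.1), np.float64(-27.3)] [np.float64(0.1183), np.float64(0.1207), np.float64(0.1184), np.float64(0.119)]
plate scene [0.5264 0.2773 0.012 ] [np.float64(151.8), np.float64(61.9), np.float64(-27.9), np.float64(-118.0)]
sensor top [ 0.5353 -0.2616  0.03  ] 34.4 0.117
sensor scene [ 0.5348 -0.2549  0.03  ] 36.3 0.115
conn top [ 0.5906 -0.2233  0.015 ] scene [ 0.589  -0.2189  0.015 ]
rail end top [0.5814 0.0603 0.022 ] scene [0.5821 0.0606 0.022 ]
rail foot top [ 0.5544 -0.023   0.022 ] scene [ 0.5475 -0.0294  0.022 ]
bar [ 0.5504 -0.0398  0.134 ] 164.3 0.066
bar [ 0.5473 -0.0382  0.134 ] 162.1 0.066
base rear [ 0.5299 -0.1055  0.006 ] 163.1
```

```bash
python3 - <<'E'
from h import *;from station import *
o=get_obs();print(delta(o,[.535,-.258,.2],down(-55)),tool(o).as_matrix().round(3).tolist())
E
```

```text
(array([ 0.4633, -0.3027,  0.0309]), array([-1.000e-01, -1.000e-02, -2.201e+01])) [[0.974, 0.225, -0.0], [0.225, -0.974, 0.002], [-0.0, -0.002, -1.0]]
```

arm_command(commands=[0.463,-0.303,0.03,0,0,-22,1,0.463,-0.303,0.03,0,0,-22,1,0.463,-0.303,0.03,0,0,-22,1,0.463,-0.303,0.03,0,0,-22,1,0.463,-0.303,0.03,0,0,-22,1,0.463,-0.303,0.03,0,0,-22,1,0.463,-0.303,0.03,0,0,-22,1,0.463,-0.303,0.03,0,0,-22,1])

```text
t: 0.9
eef_pos: [0.4291, -0.3677, 0.2094]
tool_rot: [-0.0, 0.954, 0.301, -0.0]
contact_force: [-0.0, -0.3, -0.1]
gripper_width: 1.001
grasp_force: 0.0
```

```bash
python3 - <<'E'
from h import *;from station import *
o=get_obs();print(delta(o,[.535,-.258,.2],down(-55)))
E
```

```text
(array([ 0.1497, -0.0292,  0.0093]), array([-0.02,  0.01, -0.02]))
```

arm_command(commands=[0.15,-0.029,0.009,0,0,0,1,0.15,-0.029,0.009,0,0,0,1,0.15,-0.029,0.009,0,0,0,1,0.15,-0.029,0.009,0,0,0,1,0.15,-0.029,0.009,0,0,0,1,0.15,-0.029,0.009,0,0,0,1])

```text
t: 1.5
eef_pos: [0.5335, -0.2609, 0.2003]
tool_rot: [0.0, 0.954, 0.3, -0.001]
contact_force: [-0.8, -0.5, 0.9]
gripper_width: 0.996
grasp_force: 0.0
```

```bash
python3 - <<'E'
from h import *;from station import *
o=get_obs();print(o['eef_pos'],o['tool_rot'])
c=read_camera('wrist');np.savez('pics/w1.npz',**c)
print(proj(c,[[.535,-.258,.03],[.55,-.035,.022]]),c['pose'].round(3).tolist())
cv2.imwrite('pics/w1.png',cv2.resize(c['img'][:,:,::-1],None,fx=1.5,fy=1.5,interpolation=cv2.INTER_CUBIC))
E
```

```text
[ 0.53345771 -0.26088429  0.20025193] [ 3.70790199e-05  9.53950105e-01  2.99964526e-01 -6.92374994e-04]
[[250.22012804 167.96575691]
 [ 83.66518696  35.82263789]] [[0.573, -0.779, -0.255, 0.598], [-0.82, -0.544, -0.178, -0.216], [-0.0, 0.311, -0.95, 0.342], [0.0, 0.0, 0.0, 1.0]]
```

View pics/w1.png

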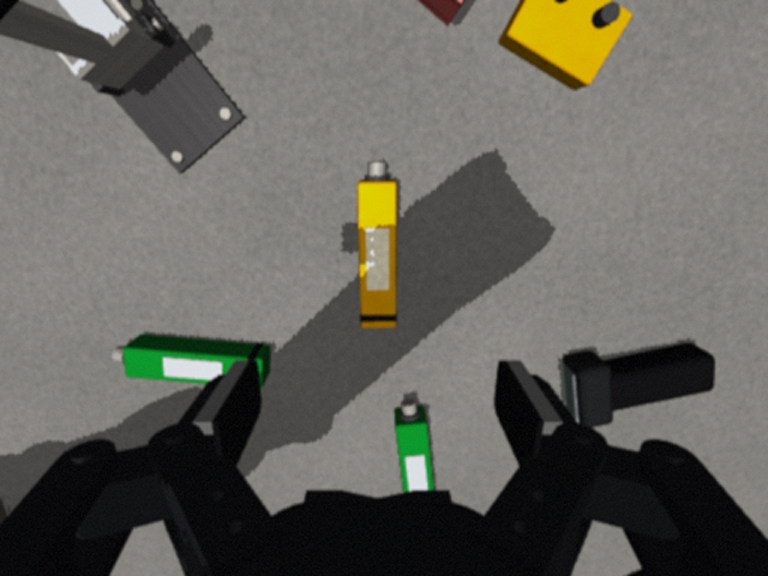

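The wrist view shows the yellow bar centred at about (378,254), with connector corners (359,181)/(397,181) and foot edge (360,327)/(396,327). Green bars lie to its left, nearest corner (270,350), and below it at (410,400).

```bash
python3 - <<'E'
from h import *;from station import *
c=np.load('pics/w1.npz');W=lambda x,y,z:ray(c,((x+.5)/1.5-.5,(y+.5)/1.5-.5),z)
e=(W(359,181,.03)+W(397,181,.03))/2;f=(W(360,327,.03)+W(396,327,.03))/2
d=e-f;m=(e+f)/2;print('mid',m,np.degrees(np.arctan2(d[1],d[0])),np.linalg.norm(d),'w',np.linalg.norm(W(359,181,.03)-W(397,181,.03)))
o=get_obs();r=tool(o).inv()
for p in((270,350,.02),(410,400,.02)):print(r.apply(W(*p)-np.r_[m[:2],0]).round(3))
g=[W(x,y,.006) for x,y in((244,118),(181,171))];print('base rear',(g[0]+g[1])/2,np.degrees(np.arctan2(*(g[1]-g[0])[1::-1])))
yaw=np.degrees(np.arctan2(d[1],d[0]))-90
print(delta(o,[*m[:2],.006],down(yaw)))
E
```

```text
mid [ 0.53212351 -0.26233153  0.03      ] 34.96569936544631 0.11844855010533495 w 0.028285961070846903
[-0.086 -0.095 -0.02 ]
[-0.137  0.03  -0.02 ]
base rear [ 0.52741559 -0.10738459  0.006     ] 160.83226017141496
(array([-1.100e-03,  1.000e-04,  1.944e-01]), array([-0.  ,  0.07, -0.12]))
```

arm_command(commands=[-0.001,0,0.05,0,0,0,1,-0.001,0,0.1,0,0,0,1,-0.001,0,0.14,0,0,0,0.8,-0.001,0,0.17,0,0,0,0.7,-0.001,0,0.186,0,0,0,0.7,-0.001,0,0.196,0,0,0,0.7,-0.001,0,0.196,0,0,0,0.7,-0.001,0,0.196,0,0,0,0.7], force=40)

```text
t: 2.35
eef_pos: [0.5346, -0.261, 0.0059]
tool_rot: [0.001, 0.954, 0.3, 0.001]
contact_force: [-0.2, -0.3, 0.9]
gripper_width: 0.7
grasp_force: 0.0
```

arm_command(commands=[0,0,0,0,0,0,0.2,0,0,0,0,0,0,0,0,0,0,0,0,0,0,0,0,0,0,0,0,0,0,0,0,0,0,0,0,0,0,0,0,0,0,0,0,0,0,0,0,0,0], force=40)

```text
t: 3.05
eef_pos: [0.5346, -0.2607, 0.006]
tool_rot: [0.001, 0.954, 0.301, 0.001]
contact_force: [-1.3, 0.7, 6.4]
gripper_width: 0.339
grasp_force: 41.4
```

```bash
python3 - <<'E'
from h import *;from station import *
o=get_obs();print(delta(o,[.5747,.0385,.19],down(-17.5)))
E
```

```text
(array([ 0.2046, -0.2217, -0.1842]), array([ 1.300e-01, -2.000e-02, -3.751e+01]))
```

arm_command(commands=[0,0,-0.03,0,0,0,0,0,0,-0.07,0,0,0,0,0,0,-0.11,0,0,0,0,0,0,-0.15,0,0,0,0,0.01,-0.01,-0.184,0,0,-4,0,0.04,-0.045,-0.184,0,0,-10,0,0.07,-0.08,-0.184,0,0,-17,0,0.1,-0.11,-0.184,0,0,-23,0])

```text
t: 3.85
eef_pos: [0.552, -0.1109, 0.1893]
tool_rot: [0.0, 0.874, 0.487, 0.0]
contact_force: [0.6, -0.2, -2.1]
gripper_width: 0.341
grasp_force: 40.3
```

```bash
python3 - <<'E'
from h import *;from station import *
o=get_obs();print(delta(o,[.5747,.0385,.19],down(-17.5)))
E
```

```text
(array([ 0.139 , -0.0593, -0.0008]), array([  0.03,   0.  , -14.24]))
```

arm_command(commands=[0.035,-0.015,0,0,0,-4,0,0.07,-0.03,0,0,0,-8,0,0.105,-0.045,0,0,0,-11,0,0.139,-0.059,0,0,0,-14.2,0,0.139,-0.059,0,0,0,-14.2,0,0.139,-0.059,0,0,0,-14.2,0])

```text
t: 4.45
eef_pos: [0.5758, 0.0373, 0.1886]
tool_rot: [-0.0, 0.807, 0.59, -0.0]
contact_force: [0.6, -1.0, -2.2]
gripper_width: 0.339
grasp_force: 40.3
```

```bash
python3 - <<'E'
from h import *;from station import *
o=get_obs();print(o['eef_pos'],delta(o,[.5747,.0385,.19],down(-17.5)))
c=read_camera('wrist');np.savez('pics/w2.npz',**c)
print((proj(c,[[.5515,-.035,.022],[.5817,.0604,.022]])*1.5).round(1))
cv2.imwrite('pics/w2.png',cv2.resize(c['img'][:,:,::-1],None,fx=1.5,fy=1.5,interpolation=cv2.INTER_CUBIC))
E
```

```text
[0.57582516 0.03732607 0.18862807] (array([ 0.0008, -0.0014, -0.0014]), array([-0.01,  0.01, -0.18]))
[[376.1 345.5]
 [375.8 226.8]]
```

View pics/w2.png

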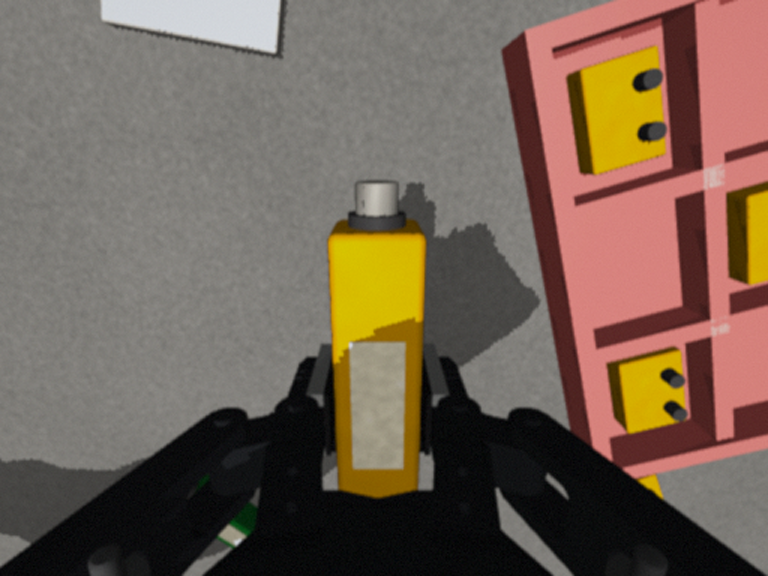

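The wrist view shows the bar centred in the fingers, connector end edge at about y=228 and centre x=377. It hides the cradle below. The plate corner is at (280,53), with another at (102,22).

```bash
python3 - <<'E'
from h import *;from station import *
c=np.load('pics/w2.npz');W=lambda x,y,z:ray(c,((x+.5)/1.5-.5,(y+.5)/1.5-.5),z)
o=get_obs();r=tool(o).inv()
for p in((330,236,.2126),(425,236,.2126),(340,490,.2126),(418,490,.2126)):print(r.apply(W(*p)-o['eef_pos']).round(4))
a,b=W(102,22,.012),W(280,53,.012);print(a,b,np.degrees(np.arctan2(*(b-a)[1::-1])))
d=np.array([np.cos(np.radians(72.5)),np.sin(np.radians(72.5))])
seat=np.array([.5818,.0604])-.034*d;print('seat',seat)
print(delta(o,[*(seat+.011*d),.028],down(-17.5)))
E
```

```text
[ 0.0567 -0.015  -0.0242]
[ 0.0568  0.0129 -0.0242]
[-0.0372 -0.0145 -0.0241]
[-0.0371  0.014  -0.0241]
[0.44632707 0.24883553 0.012     ] [0.55462054 0.19472438 0.012     ] -26.54998827109504
seat [0.571576   0.02797362]
(array([ 0.0025, -0.0017,  0.1605]), array([-0.02,  0.06, -0.33]))
```

arm_command(commands=[0.0025,-0.0017,0.03,0,0,-0.3,0,0.0025,-0.0017,0.06,0,0,-0.3,0,0.0025,-0.0017,0.09,0,0,-0.3,0,0.0025,-0.0017,0.115,0,0,-0.3,0,0.0025,-0.0017,0.13,0,0,-0.3,0,0.0025,-0.0017,0.142,0,0,-0.3,0,0.0025,-0.0017,0.15,0,0,-0.3,0,0.0025,-0.0017,0.15,0,0,-0.3,0])

```text
t: 5.3
eef_pos: [0.5752, 0.0389, 0.0382]
tool_rot: [-0.0, 0.807, 0.591, -0.0]
contact_force: [-0.5, 0.9, -2.2]
gripper_width: 0.342
grasp_force: 40.4
```

```bash
python3 - <<'E'
from h import *;from station import *
o=get_obs();d=np.array([np.cos(np.radians(72.5)),np.sin(np.radians(72.5))])
print(o['eef_pos'],o['contact_force'],delta(o,[*(np.array([.5716,.028])+.004*d),.029],down(-17.5)))
c=[read_camera(n)['img'] for n in('wrist','scene')]
a=c[0][40:330,80:420];b=cv2.resize(c[1][170:265,230:320],None,fx=4,fy=4,interpolation=cv2.INTER_CUBIC)
p=np.zeros((380,340+360,3),np.uint8);p[:290,:340]=a;p[:,340:]=b;cv2.imwrite('pics/w3.png',p[:,:,::-1])
E
```

```text
[0.57516366 0.03888655 0.03821203] [-0.46247411  0.88844989 -2.21961825] (array([-0.0075, -0.0001,  0.0092]), array([-0.03,  0.02, -0.03]))
```

View pics/w3.png

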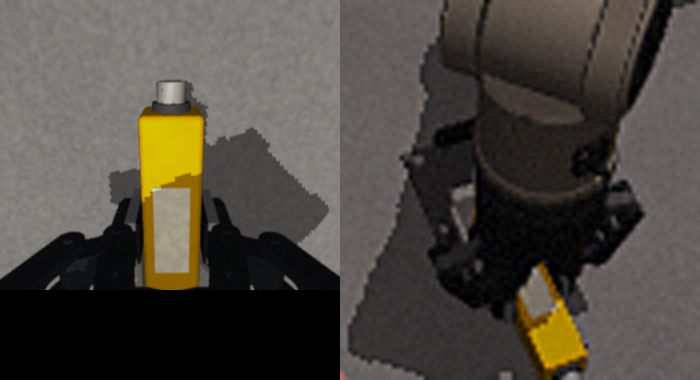

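The wrist crop shows the bar square in the fingers. The scene crop shows it over the cradle, with no contact yet.

arm_command(commands=[0,0,0.004,0,0,0,0,-0.003,0,0.006,0,0,0,0,-0.006,0,0.007,0,0,0,0,-0.0075,0,0.0085,0,0,0,0,-0.0075,0,0.0095,0,0,0,0,-0.0075,0,0.0095,0,0,0,0])

```text
t: 6.0
eef_pos: [0.573, 0.032, 0.0291]
tool_rot: [-0.0, 0.807, 0.591, -0.0]
contact_force: [-1.1, 0.2, -3.1]
gripper_width: 0.342
grasp_force: 40.4
```

arm_command(commands=[0,0,0.001,0,0,0,0,0,0,0.002,0,0,0,0,0,0,0.002,0,0,0,0])

```text
t: 6.3
eef_pos: [0.5733, 0.0322, 0.028]
tool_rot: [0.0, 0.806, 0.591, 0.0]
contact_force: [-2.5, 0.5, 5.7]
gripper_width: 0.346
grasp_force: 41.5
```

arm_command(commands=[0,0,0.001,0,0,0,0.4,0,0,0.001,0,0,0,0.5,0,0,0.001,0,0,0,0.6,0,0,0.001,0,0,0,0.6,0,0,-0.04,0,0,0,0.6,0,0,-0.08,0,0,0,0.6,0,0,-0.12,0,0,0,0.6,0,0,-0.15,0,0,0,0.6])

```text
t: 7.1
eef_pos: [0.5737, 0.0323, 0.1797]
tool_rot: [0.001, 0.806, 0.591, 0.001]
contact_force: [0.6, -0.1, 0.7]
gripper_width: 0.602
grasp_force: 0.0
```

```bash
python3 - <<'E'
from h import *;from station import *
o=get_obs();print(o['eef_pos'],o['contact_force'])
c=read_camera('wrist');np.savez('pics/w4.npz',**c)
h=np.r_[np.array([.5716,.028])-.066*np.array([.301,.954]),.022];print(h)
print((proj(c,[h,[.5716,.028,.052]])*1.5).round(1))
cv2.imwrite('pics/w4.png',cv2.resize(c['img'][:,:,::-1],None,fx=1.5,fy=1.5,interpolation=cv2.INTER_CUBIC))
E
```

```text
[0.57371045 0.03232371 0.17973353] [ 0.58721593 -0.14932738  0.74902525]
[ 0.551734 -0.034964  0.022   ]
[[376.2 344.6]
 [376.2 277.9]]
```

View pics/w4.png

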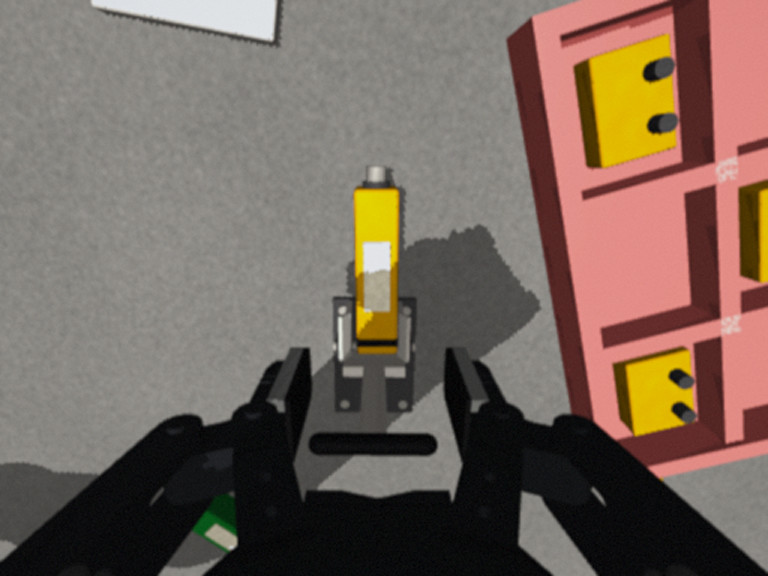

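The bar lies in the trough between the cheeks, foot at about (376,350) and connector at (376,175). The crossbar runs from (309,443) to (437,443), and the base's front corners are (335,298) and (415,298).

```bash
python3 - <<'E'
from h import *;from station import *
c=np.load('pics/w4.npz');W=lambda x,y,z:ray(c,((x+.5)/1.5-.5,(y+.5)/1.5-.5),z)
d=np.array([np.cos(np.radians(72.5)),np.sin(np.radians(72.5)),0])
f=(W(335,298,.006)+W(415,298,.006))/2;print('hinge from base front',f-.035*d)
b=(W(309,443,.134)+W(437,443,.134))/2;print('from bar',b+.004*d)
e=W(376,189,.052);g=W(376,353,.052);print('sensor',(e+g)/2,np.linalg.norm(e-g),np.degrees(np.arctan2(*(e-g)[1::-1])))
o=get_obs();h=np.array([.5517,-.035,.022])
print('plate corner',W(272,42,.012))
# tool-frame TCP targets for push
r=tool(o).inv()
for th in [0]+list(range(0,95,10)):
    t=np.radians(th);bx,bz=-.112*np.sin(t)-.004*np.cos(t),.112*np.cos(t)-.004*np.sin(t)
    k=min(1,th/60);ox=.017*(1-k)+.007*k;oz=-.007*(1-k)+.006*k
    P=h+d*(bx+ox)+[0,0,bz+oz];print(th,P.round(3),r.apply(P-o['eef_pos']).round(4))
E
```

```text
hinge from base front [ 0.55052136 -0.03490879  0.006     ]
from bar [ 0.54975547 -0.0346866   0.134     ]
sensor [0.57169505 0.02940261 0.052     ] 0.11810338686332357 72.46632415181924
plate corner [0.55099596 0.19515666 0.012     ]
0 [ 0.556 -0.023  0.127] [-0.0593 -0.0035  0.057 ]
0 [ 0.556 -0.023  0.127] [-0.0593 -0.0035  0.057 ]
10 [ 0.549 -0.043  0.127] [-0.0803 -0.0035  0.0572]
20 [ 0.543 -0.062  0.123] [-0.1007 -0.0035  0.0607]
30 [ 0.537 -0.08   0.116] [-0.1198 -0.0035  0.0673]
40 [ 0.532 -0.097  0.107] [-0.1371 -0.0036  0.0769]
50 [ 0.528 -0.111  0.095] [-0.1521 -0.0037  0.089 ]
60 [ 0.524 -0.123  0.081] [-0.1644 -0.0038  0.1032]
70 [ 0.522 -0.13   0.063] [-0.1721 -0.004   0.1211]
80 [ 0.52  -0.134  0.044] [-0.1766 -0.0041  0.1401]
90 [ 0.52  -0.135  0.024] [-0.1776 -0.0043  0.1597]
```

arm_command(commands=[0,0,0,0,0,0,0,0,0,0,0,0,0,0,-0.025,-0.002,0.0,0,0,0,0,-0.05,-0.003,0.0,0,0,0,0,-0.05,-0.003,0.02,0,0,0,0,-0.05,-0.003,0.04,0,0,0,0,-0.05,-0.003,0.057,0,0,0,0,-0.05,-0.003,0.057,0,0,0,0], force=20)

```text
t: 7.95
eef_pos: [0.5522, -0.015, 0.1163]
tool_rot: [-0.002, 0.806, 0.591, -0.003]
contact_force: [0.0, -0.4, -0.7]
gripper_width: 0.005
grasp_force: 0.0
```

arm_command(commands=[-0.005,0,0,0,0,0,0,-0.01,0,0,0,0,0,0,-0.015,0,0,0,0,0,0,-0.02,0,0,0,0,0,0,-0.025,0,0,0,0,0,0,-0.03,0,0,0,0,0,0])

```text
t: 8.55
eef_pos: [0.5462, -0.0436, 0.1204]
tool_rot: [0.0, 0.806, 0.591, 0.0]
contact_force: [1.8, 2.1, -2.6]
gripper_width: 0.004
grasp_force: 1.3
```

arm_command(commands=[-0.005,0,0.0006,0,0,0,0,-0.01,0,0.0014,0,0,0,0,-0.015,0,0.0024,0,0,0,0,-0.02,0,0.0035,0,0,0,0,-0.025,0,0.005,0,0,0,0,-0.03,0,0.0066,0,0,0,0,-0.035,0,0.0083,0,0,0,0,-0.0395,0,0.01,0,0,0,0])

```text
t: 9.35
eef_pos: [0.5341, -0.081, 0.1098]
tool_rot: [-0.0, 0.806, 0.591, 0.0]
contact_force: [2.3, 3.7, -3.1]
gripper_width: 0.001
grasp_force: 2.0
```

arm_command(commands=[-0.004,0,0.002,0,0,0,0,-0.0085,0,0.0045,0,0,0,0,-0.013,0,0.007,0,0,0,0,-0.0173,0,0.0096,0,0,0,0,-0.021,0,0.0125,0,0,0,0,-0.025,0,0.0155,0,0,0,0,-0.0287,0,0.0185,0,0,0,0,-0.0323,0,0.0217,0,0,0,0])

```text
t: 10.15
eef_pos: [0.5245, -0.1122, 0.0882]
tool_rot: [0.0, 0.807, 0.591, -0.0]
contact_force: [1.0, 1.2, 0.2]
gripper_width: -0.002
grasp_force: 0.5
```

```bash
python3 - <<'E'
from h import *;from station import *
o=get_obs();print(o['eef_pos'],o['contact_force'])
d=np.array([np.cos(np.radians(72.5)),np.sin(np.radians(72.5)),0]);v=np.array(o['eef_pos'])-[.5507,-.035,.022];print(v@d,v[2])
c=read_camera('scene')
w=read_camera('wrist')
p=np.hstack([cv2.resize(c['img'][130:260,200:330],(384,384),interpolation=cv2.INTER_CUBIC),w['img'][:,60:460]])
cv2.imwrite('pics/s5.png',p[:,:,::-1])
E
```

```text
[ 0.52446863 -0.11217866  0.08821639] [1.04724573 1.2164517  0.18231479]
-0.0814945266906171 0.06621639462786041
```

View pics/s5.png

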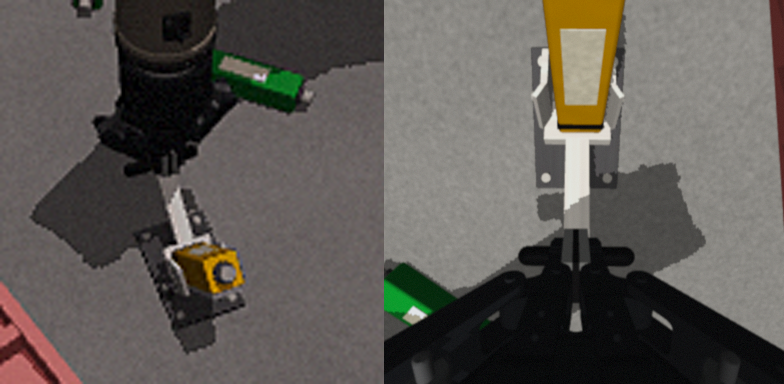

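Scene crop: the bar rides in the tilting cradle at about 50 degrees. Wrist crop: the crossbar is under the fingertips at (577,255), and the foot sits at the foot plate.

arm_command(commands=[-0.003,0,0.002,0,0,0,0,-0.006,0,0.004,0,0,0,0,-0.009,0,0.0065,0,0,0,0,-0.011,0,0.0095,0,0,0,0,-0.013,0,0.0135,0,0,0,0,-0.015,0,0.0175,0,0,0,0,-0.0165,0,0.0215,0,0,0,0,-0.018,0,0.0255,0,0,0,0])

```text
t: 11.05
eef_pos: [0.519, -0.1291, 0.0625]
tool_rot: [-0.0, 0.807, 0.591, -0.0]
contact_force: [0.4, -0.4, 0.4]
gripper_width: 0.001
grasp_force: 0.3
```

arm_command(commands=[-0.0012,0,0.004,0,0,0,0,-0.0024,0,0.008,0,0,0,0,-0.0035,0,0.012,0,0,0,0,-0.0045,0,0.016,0,0,0,0,-0.005,0,0.02,0,0,0,0,-0.0053,0,0.024,0,0,0,0,-0.0055,0,0.0285,0,0,0,0,-0.0055,0,0.0285,0,0,0,0])

```text
t: 11.85
eef_pos: [0.5171, -0.1341, 0.0338]
tool_rot: [-0.0, 0.806, 0.591, -0.0]
contact_force: [-0.8, -0.5, -0.1]
gripper_width: -0.0
grasp_force: 0.0
```

```bash
python3 - <<'E'
from h import *;from station import *
o=get_obs();print(o['eef_pos'],o['contact_force'])
d=np.array([np.cos(np.radians(72.5)),np.sin(np.radians(72.5)),0]);v=np.array(o['eef_pos'])-[.5507,-.035,.022];print(v@d,v[2])
E
```

```text
[ 0.5170524  -0.13409345  0.0337954 ] [-0.84377376 -0.48403657 -0.08540169]
-0.10462513085946205 0.011795396226585673
```

arm_command(commands=[0,0,-0.03,0,0,0,0,0,0,-0.07,0,0,0,0,0,0,-0.12,0,0,0,0,0,0,-0.17,0,0,0,0,0,0,-0.21,0,0,0,0,0,0,-0.21,0,0,0,0.8,0,0,-0.21,0,0,0,0.8])

```text
t: 12.55
eef_pos: [0.5178, -0.1343, 0.2454]
tool_rot: [0.001, 0.807, 0.591, 0.001]
contact_force: [-0.4, -0.2, -0.8]
gripper_width: 0.33
grasp_force: 0.0
```

```bash
python3 - <<'E'
from h import *;from station import *
o=get_obs();print(o['eef_pos'])
c=[read_camera(n) for n in('scene','wrist','top')]
np.savez('pics/w6.npz',**c[1]);np.savez('pics/t6.npz',**c[2]);np.savez('pics/s6.npz',**c[0])
a=cv2.resize(c[0]['img'][150:260,215:315],(350,385),interpolation=cv2.INTER_CUBIC)
p=np.hstack([a[:384],c[1]['img'][:,30:480]]);cv2.imwrite('pics/s6.png',p[:,:,::-1])
E
```

```text
[ 0.51783063 -0.13430073  0.24536903]
```

View pics/s6.png

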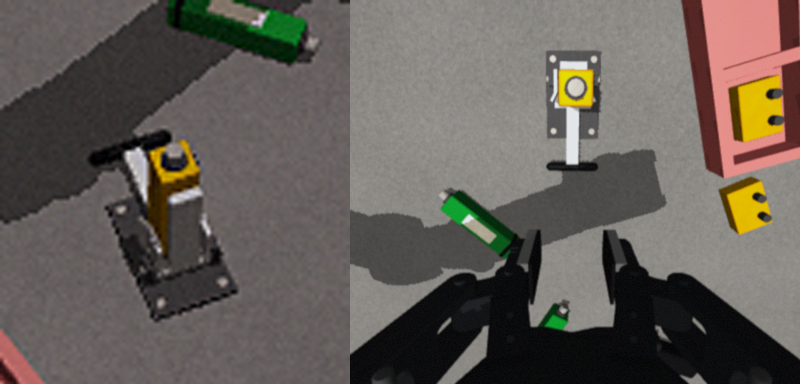

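The cradle is fully upright with the bar standing in it. In the wrist crop its top face spans (558,69) to (593,108).

```bash
python3 - <<'E'
from h import *;from station import *
c=np.load('pics/w6.npz');i=c['img'];o=get_obs();r=tool(o).inv()
hsv=cv2.cvtColor(i,cv2.COLOR_RGB2HSV);m=((hsv[...,0]>20)&(hsv[...,0]<32)&(hsv[...,1]>150)&(hsv[...,2]>150)).astype(np.uint8)
m[:, :210]=0;m[:,300:]=0;m[:40]=0;m[130:]=0
ct=max(cv2.findContours(m,cv2.RETR_EXTERNAL,cv2.CHAIN_APPROX_NONE)[0],key=cv2.contourArea)
bx=cv2.boxPoints(cv2.minAreaRect(ct));print(bx.tolist())
P=np.array([ray(c,p,.142) for p in bx]);print('top centre',P.mean(0),[np.degrees(np.arctan2(*(P[k+1]-P[k])[1::-1])).round(1) for k in range(3)],[np.linalg.norm(P[k+1]-P[k]).round(4) for k in range(3)])
pt=np.array([.5507-.015*.301,-.035-.015*.954]);print('pred',pt)
print('delta hover',delta(o,[*P.mean(0)[:2],.2],down(-17.5)))
E
```

```text
[[238.0, 70.0], [272.0, 70.0], [272.0, 105.0], [238.0, 105.0]]
top centre [ 0.54619595 -0.05009071  0.142     ] [np.float64(-17.5), np.float64(-106.1), np.float64(162.5)] [np.float64(0.0281), np.float64(0.0277), np.float64(0.0292)]
pred [ 0.546185 -0.04931 ]
delta hover (array([0.0891, 0.0033, 0.0428]), array([-0.16,  0.02, -0.  ]))
```

arm_command(commands=[0.045,0.002,0,0,0,0,0.8,0.089,0.003,0,0,0,0,0.8,0.089,0.003,0,0,0,0,0.8,0.089,0.003,0.04,0,0,0,0.8,0.089,0.003,0.07,0,0,0,0.8,0.089,0.003,0.1,0,0,0,0.8,0.089,0.003,0.125,0,0,0,0.8,0.089,0.003,0.14,0,0,0,0.7])

```text
t: 13.5
eef_pos: [0.5449, -0.0504, 0.1011]
tool_rot: [-0.002, 0.806, 0.591, -0.002]
contact_force: [-0.3, 0.8, -0.0]
gripper_width: 0.699
grasp_force: 0.0
```

```bash
python3 - <<'E'
from h import *;from station import *
o=get_obs();print(o['eef_pos'],o['contact_force'],delta(o,[.5462,-.05,.105],down(-17.5)))
E
```

```text
[ 0.54490348 -0.0504026   0.10113992] [-0.3427368   0.81457217 -0.03307553] (array([ 0.0008,  0.0011, -0.0039]), array([-0.29,  0.06,  0.01]))
```

arm_command(commands=[0.001,0.001,-0.003,0,0,0,0.7,0.001,0.001,-0.003,0,0,0,0.5,0.001,0.001,-0.003,0,0,0,0.4,0.001,0.001,-0.003,0,0,0,0,0.001,0.001,-0.003,0,0,0,0,0.001,0.001,-0.003,0,0,0,0,0.001,0.001,-0.003,0,0,0,0], force=40)

```text
t: 14.2
eef_pos: [0.5489, -0.0494, 0.1088]
tool_rot: [0.001, 0.806, 0.591, 0.001]
contact_force: [-2.0, 1.0, 7.6]
gripper_width: 0.345
grasp_force: 39.5
```

arm_command(commands=[0,0,-0.01,0,0,0,0,0,0,-0.025,0,0,0,0,0,0,-0.04,0,0,0,0,0,0,-0.06,0,0,0,0,0,0,-0.08,0,0,0,0,0,0,-0.1,0,0,0,0,0,0,-0.1,0,0,0,0], force=40)

```text
t: 14.9
eef_pos: [0.5506, -0.0494, 0.2114]
tool_rot: [0.002, 0.807, 0.591, 0.003]
contact_force: [0.2, -0.3, -2.2]
gripper_width: 0.344
grasp_force: 40.1
```

```bash
python3 - <<'E'
from h import *;from station import *
o=get_obs();print(o['eef_pos'],o['contact_force'])
s=read_camera('scene');w=read_camera('wrist')
a=cv2.resize(s['img'][110:260,200:310],(282,384),interpolation=cv2.INTER_CUBIC)
cv2.imwrite('pics/s7.png',np.hstack([a,w['img']])[:,:,::-1]);np.savez('pics/w7.npz',**w)
# plate: refine from start top view by segmentation
for f in('top0','scene0'):
    c=np.load(f'pics/{f}.npz');hsv=cv2.cvtColor(c['img'],cv2.COLOR_RGB2HSV);m=((hsv[...,1]<40)&(hsv[...,2]>170)).astype(np.uint8)
    ct=max(cv2.findContours(m,cv2.RETR_EXTERNAL,cv2.CHAIN_APPROX_NONE)[0],key=cv2.contourArea)
    G=np.array([ray(c,p,.012)[:2] for p in ct[:,0,:].astype(float)],np.float32);print(f,cv2.minAreaRect(G))
print(delta(o,[.527,.2755,.2],down(-27.5)))
E
```

```text
[ 0.55055566 -0.04941968  0.21136563] [ 0.18760658 -0.28222643 -2.16281434]
top0 ((0.5279977917671204, 0.27762001752853394), (0.11891575157642365, 0.12120042741298676), 62.933292388916016)
scene0 ((0.5266405344009399, 0.2771261930465698), (0.11780434101819992, 0.11755716800689697), 62.6681022644043)
(array([ 0.3027, -0.1203,  0.011 ]), array([ 0.37, -0.12,  9.98]))
```

View pics/s7.png

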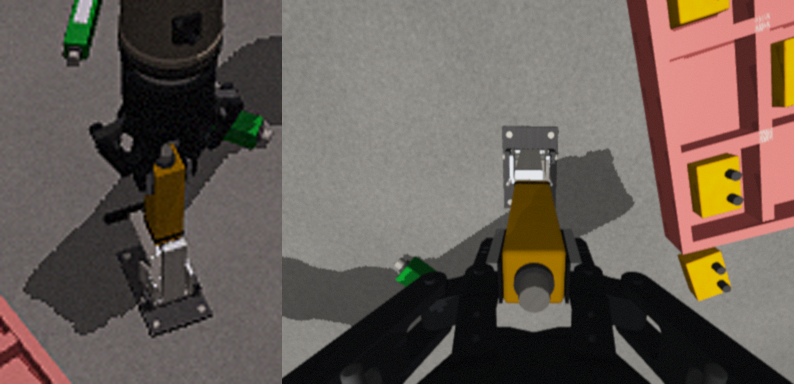

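The bar is lifted clear of the cradle and held upright in the fingers, connector at (534,290) in the wrist panel.

arm_command(commands=[0,0,-0.03,0,0,0,0,0.01,-0.004,-0.05,0,0,1,0,0.04,-0.015,-0.05,0,0,2,0,0.075,-0.03,-0.05,0,0,3.5,0,0.11,-0.044,-0.05,0,0,5,0,0.145,-0.057,-0.05,0,0,6.5,0,0.18,-0.071,-0.05,0,0,8,0,0.21,-0.083,-0.05,0,0,9.7,0])

```text
t: 15.8
eef_pos: [0.5312, 0.1775, 0.2562]
tool_rot: [-0.0, 0.854, 0.521, -0.001]
contact_force: [-0.1, -0.1, -2.3]
gripper_width: 0.345
grasp_force: 40.3
```

```bash
python3 - <<'E'
from h import *;from station import *
o=get_obs();print(o['eef_pos'],delta(o,[.5273,.277,.2],down(-27.2)))
E
```

```text
[0.53121164 0.17751324 0.2561595 ] (array([ 0.0868, -0.0489,  0.0561]), array([-0.1 ,  0.06, -0.  ]))
```

arm_command(commands=[0.03,-0.016,0,0,0,0,0,0.06,-0.033,0,0,0,0,0,0.087,-0.049,0,0,0,0,0,0.087,-0.049,0.04,0,0,0,0,0.087,-0.049,0.08,0,0,0,0,0.087,-0.049,0.11,0,0,0,0,0.087,-0.049,0.135,0,0,0,0,0.087,-0.049,0.135,0,0,0,0])

```text
t: 16.6
eef_pos: [0.5255, 0.2733, 0.1176]
tool_rot: [-0.0, 0.853, 0.521, -0.005]
contact_force: [-0.7, -0.4, -1.7]
gripper_width: 0.35
grasp_force: 40.3
```

```bash
python3 - <<'E'
from h import *;from station import *
o=get_obs();print(o['eef_pos'],o['contact_force'],delta(o,[.5273,.277,.1],down(-27.2)))
s=read_camera('scene');w=read_camera('wrist')
a=cv2.resize(s['img'][230:360,290:400],(325,384),interpolation=cv2.INTER_CUBIC)
cv2.imwrite('pics/s8.png',np.hstack([a,w['img'][:,30:490]])[:,:,::-1]);np.savez('pics/w8.npz',**w)
E
```

```text
[0.52551175 0.27326047 0.11761646] [-0.70797336 -0.35022224 -1.72418489] (array([ 0.0043, -0.    ,  0.0176]), array([-0.3 ,  0.44,  0.02]))
```

View pics/s8.png

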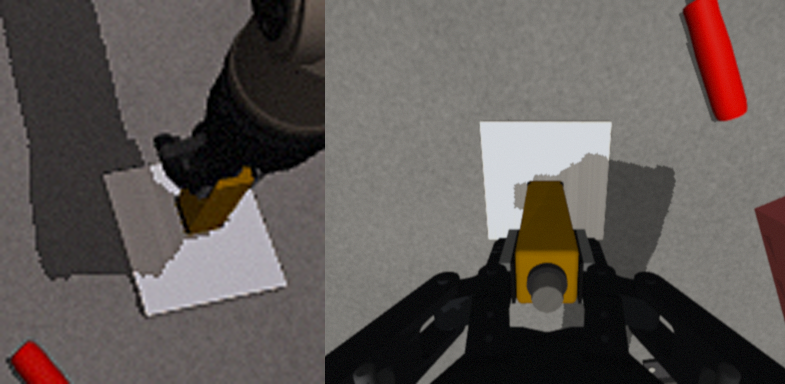

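The bar is centred over the plate, and its edges run parallel to the plate edges in the wrist panel. I'll lower it until it makes contact.

arm_command(commands=[0.002,0,0.005,0,0,0,0,0.002,0,0.009,0,0,0,0,0.002,0,0.012,0,0,0,0,0.002,0,0.0145,0,0,0,0,0.002,0,0.0145,0,0,0,0])

```text
t: 17.2
eef_pos: [0.5294, 0.2771, 0.1078]
tool_rot: [0.0, 0.854, 0.521, -0.0]
contact_force: [0.9, -0.2, -1.6]
gripper_width: 0.345
grasp_force: 40.4
```

arm_command(commands=[0,0,0.001,0,0,0,0,0,0,0.002,0,0,0,0,0,0,0.002,0,0,0,0])

```text
t: 17.5
eef_pos: [0.5295, 0.2772, 0.1059]
tool_rot: [0.0, 0.854, 0.521, -0.0]
contact_force: [-0.3, -0.3, -1.8]
gripper_width: 0.347
grasp_force: 40.4
```

arm_command(commands=[0,0,0.0015,0,0,0,0,0,0,0.003,0,0,0,0,0,0,0.004,0,0,0,0,0,0,0.004,0,0,0,0])

```text
t: 17.9
eef_pos: [0.5294, 0.2771, 0.1017]
tool_rot: [0.0, 0.854, 0.521, -0.0]
contact_force: [0.4, 0.6, -2.1]
gripper_width: 0.345
grasp_force: 40.4
```

arm_command(commands=[0,0,0.001,0,0,0,0,0,0,0.002,0,0,0,0,0,0,0.002,0,0,0,0])

```text
t: 18.2
eef_pos: [0.5294, 0.2771, 0.0998]
tool_rot: [0.0, 0.854, 0.521, -0.0]
contact_force: [-0.9, -0.4, -2.0]
gripper_width: 0.345
grasp_force: 40.4
```

arm_command(commands=[0,0,0.001,0,0,0,0,0,0,0.002,0,0,0,0,0,0,0.002,0,0,0,0])

```text
t: 18.5
eef_pos: [0.5297, 0.2776, 0.0989]
tool_rot: [0.0, 0.854, 0.521, 0.0]
contact_force: [-1.2, -1.2, 5.8]
gripper_width: 0.345
grasp_force: 41.5
```

arm_command(commands=[0,0,0.001,0,0,0,0,0,0,0.001,0,0,0,0])

```text
t: 18.7
eef_pos: [0.5298, 0.2778, 0.0989]
tool_rot: [0.0, 0.854, 0.521, 0.001]
contact_force: [-4.4, -2.2, 12.8]
gripper_width: 0.346
grasp_force: 42.6
```

```bash
python3 - <<'E'
from h import *;from station import *
o=get_obs();print(o['eef_pos'],o['contact_force'],o['torque'])
E
```

```text
[0.52975191 0.27784018 0.09885352] [-4.38441523 -2.22928767 12.82483761] [-0.67234038  1.0645495   0.00190091]
```

arm_command(commands=[0,0,-0.0015,0,0,0,0,0,0,-0.0015,0,0,0,0,0,0,-0.0015,0,0,0,0], force=20)

```text
t: 19.0
eef_pos: [0.5298, 0.2776, 0.0989]
tool_rot: [-0.0, 0.854, 0.521, 0.0]
contact_force: [-0.7, 0.2, 4.7]
gripper_width: 0.344
grasp_force: 41.1
```

arm_command(commands=[0,0,0,0,0,0,0.36,0,0,0,0,0,0,0.38,0,0,0,0,0,0,0.42,0,0,0,0,0,0,0.5,0,0,0,0,0,0,0.65,0,0,0,0,0,0,0.7])

```text
t: 19.6
eef_pos: [0.5295, 0.2772, 0.0984]
tool_rot: [0.0, 0.854, 0.521, -0.0]
contact_force: [-0.9, -0.1, -0.5]
gripper_width: 0.701
grasp_force: 0.0
```

arm_command(commands=[0,0,-0.02,0,0,0,0.7,0,0,-0.05,0,0,0,0.7,0,0,-0.09,0,0,0,0.7,0,0,-0.13,0,0,0,0.7,-0.04,0,-0.13,0,0,0,0.7,-0.08,0,-0.13,0,0,0,0.7,-0.08,0,-0.13,0,0,0,0.7])

```text
t: 20.3
eef_pos: [0.4914, 0.2008, 0.2281]
tool_rot: [0.002, 0.855, 0.519, -0.002]
contact_force: [-0.9, 0.1, -0.2]
gripper_width: 0.697
grasp_force: 0.0
```

```bash
python3 - <<'E'
from h import *;from station import *
o=get_obs();print(o['eef_pos'])
s=read_camera('scene');w=read_camera('wrist')
a=cv2.resize(s['img'][230:360,290:400],(325,384),interpolation=cv2.INTER_CUBIC)
cv2.imwrite('pics/s9.png',np.hstack([a,w['img'][:,30:490]])[:,:,::-1])
E
```

```text
[0.49141884 0.20077237 0.22808602]
```

View pics/s9.png

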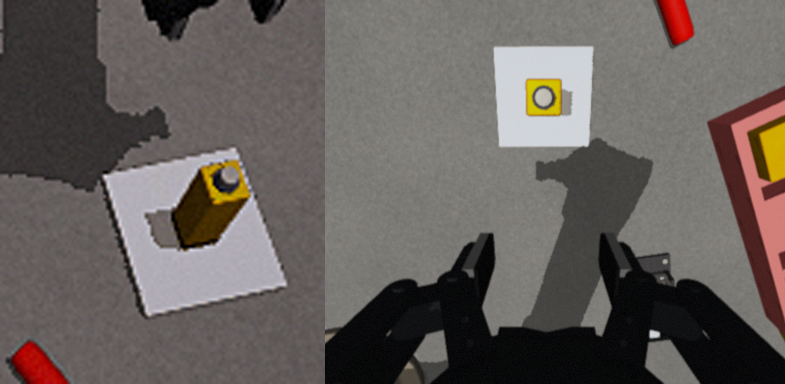

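The bar stands upright in the middle of the plate, at about (544,97) in the wrist panel. Its sides are square to the plate's, the connector is up, and the gripper is clear.

```bash
python3 -c "
from station import *
print(hand_in())"
```

```text
the job is handed in; nothing more can be done
None
```

The sensor was turned upright in the cradle and now stands free near the middle of the plate, connector up and sides square to it; I handed the job in at about 20 s, and no verdict came back.

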